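# Open the tab-locked sample canister

### The job

Open the sample canister that has the squeeze-tab cap: squeeze the cap's two tabs together, turn the cap anticlockwise (seen from above) about a third of a turn until it comes free, and lift it straight off. Then set the cap down gently, right way up with its tabs on top, lying flat inside the steel tray, without dropping it, and leave the vials, tube rack, dishes and marker where they are.

Things in the scene. Friction and masses are not known exactly. Their poses are not given: they have to be found in the camera images.
- cap_grip (a point): Grey plastic squeeze-tab cap (0.11 kg) on the aluminium canister. Point on its axis, half-way up the tabs. z up; x runs through both tabs (A at +x, B at -x). The tabs are two upright plates, each 20 mm wide, 5 thick, 42 high (21 above and below this point); outer faces 58 mm apart at rest, 46 mm fully squeezed. Set down upright, this point is 43 mm above the surface.
- cap_seat (a point): Underside of the cap's round disc (50 mm diameter, 7 thick), on the axis, 29 mm below cap_grip; it rests on the canister's top face. Below it a plug of 33 mm diameter reaches 14 mm down, with two lugs (45 mm across both) held under a lip inside the canister's mouth. Once turned open, lift the cap straight up by 25 mm or more before moving sideways.
- cap_pip (a point): Small white bar on top of the cap's disc, towards tab A, 20 mm from the axis; shows how far the cap is turned. Locked at the start; turned anticlockwise from above by 106 degrees or more it can be lifted out; a stop ends the turn at about 129 degrees. Clockwise it is blocked. Axes as cap_grip.
- tab_a (a joint): Inward travel of tab A (m): 0 at rest, 0.006 fully squeezed. Each tab slides straight towards the axis against a spring: 7 N to start, 11 N at full travel.
- tab_b (a joint): Inward travel of tab B (m), as tab A. A dog at each tab's foot, 34 mm from the axis, sits in a slot of the canister's crown wall: the cap turns only while both tabs are in by more than 4 mm (squeeze fully home). If let go part-way, the tabs spring out against the inside of the wall and the cap stays at that angle, so it can be gripped anew.
- canister_mouth (a point): Centre of the top face of the canister with the squeeze-tab cap, on its axis, 80 mm above the bench. The canister is an upright aluminium cylinder of 76 mm diameter with two black bands, fixed to the bench. z is up; x is the direction from the axis to the cap's pip when the cap is locked.
- crown_top (a point): On the canister's axis, level with the top of its crown wall, which stands 7 mm above the top face, 30 to 34 mm from the axis, below and outside the tabs. Keep the fingertips above this level when gripping the tabs. Axes as canister_mouth.
- spare: A second canister of the same size, fixed to the bench, but with a plain round ribbed cap (58 mm diameter, 30 mm high, no tabs); leave it alone. Its origin is at its foot, on the bench; total height 110 mm.
- tray_in (a point): Steel tray fixed to the bench, 150 mm (its x) by 130 mm (its y), walls 18 mm high and 4 mm thick. This point is the centre of its inner floor, 4 mm above the bench.
- vial_l: Amber glass vial with white cap, 34 mm diameter, 55 mm high, loose; origin at the centre of its foot. Leave it.
- vial_r: Another amber vial, the same. Leave it.
- rack: Blue tube rack, 60 x 190 x 28 mm with tube caps to 40 mm, loose; origin at the centre of its foot. Leave it.
- dishes: Two stacked culture dishes, 90 mm diameter, 27 mm high, loose. Leave them.
- marker: Marker pen, 130 mm long, lying on the bench, loose. Leave it.
Things that resemble listed ones, but are neither listed nor needed, are in the scene too. Leave any green look-alike of the part that bears cap_grip alone. There is more than one size of the part that bears tray_in; the job needs the smaller.

How it is judged (in metres and radians):
On the way, in this order (a step that is already met when the one before it is completed fails the run):
1. both tabs are squeezed in by more than 4.5 mm with the cap still seated and not yet turned open (value of joint each of tab_a, tab_b above 0.0045 m and distance between cap_grip and canister_mouth below 0.0355 m and x of cap_pip in the frame of canister_mouth above 0 m), for 0.1 s.
2. the cap is turned anticlockwise by more than about 100 degrees, still seated in the mouth (x of cap_pip in the frame of canister_mouth below -0.0032 m and y of cap_pip in the frame of canister_mouth above 0.008 m and distance between cap_grip and canister_mouth below 0.0355 m), for 0.1 s.
3. the cap is lifted clear of the canister (distance between cap_grip and canister_mouth above 0.055 m).
At the end, for the whole second after the job is handed in: The cap stands upright (within 0.1 rad) and at rest on the tray's floor, its plug wholly inside the walls (axis within 52 mm of the tray's centre along its length and 42 mm across), released (x of cap_grip in the frame of tray_in between -0.052 and 0.052 m and y of cap_grip in the frame of tray_in between -0.042 and 0.042 m and z of cap_grip in the frame of tray_in between 0.0385 and 0.0465 m and angle between cap_grip's own z axis and vertical below 0.1 rad and linear speed of cap below 0.02 m/s); the robot touches nothing.
It fails at once if the cap is dropped: it moves faster than 0.6 m/s while no finger touches it (a fall of about 18 mm) (linear speed of cap above 0.6 m/s and contact force between the fingers and cap below 0.1 N).
It fails at once if a vial, the rack, the dishes or the marker is moved by more than 20 mm (distance of any of vial_l, vial_r, rack, dishes, marker from where it was at the start of the episode above 0.02 m).
It also fails if it takes over 64 s, if anything falls off the work surface, if the arm or the gripper's body presses on something with over 40 N, if the wrist force passes 120 N, or if a joint passes its speed limit or range.

### The arm

A 6-joint arm with a two-finger parallel gripper is mounted at the origin on the work surface. World frame = base frame: x ahead of the robot, y to its left, z up, the work surface at z = 0. Lengths are in mm, angles in rad, forces in N, time in s.
With the tool pointing down it reaches from about 400 to 925 mm from the base axis. Payload 12.5 kg.
Tool frame: the origin (TCP) lies at the very end of the fingers, on their centre line; the grasp point (between the pads) lies 19 mm behind it; y points along the fingers, z is the direction in which the jaws open and shut, and the axes are right-handed (so a half turn about y gives the same grasp; the last joint's range is limited). The gripper opens to 95 mm and grips with 3 to 60 N. Pads are 20 mm wide; open, the fingers measure 119 mm over their backs; the gripper's body (75 mm by 180 mm) begins 59 mm behind the grasp point.
Start: joints at [-1.32, 0.491, 1.559, -0, 1.092, -0.106], TCP at [218.322, -585.647, 214.661] pointing down, gripper open.
Joint ranges: [-3.1, 3.1], [-0.84, 2.19], [0.05, 2.79], [-1.13, 4.28], [0.06, 2.93], [-2.69, 2.69]. Speed limits (rad/s): [2.22, 2.22, 2.79, 3.14, 3.14, 3.14].

### API

Orientations are given as [roll, pitch, yaw] about the fixed x, y, z axes, in that order (R = Rz(yaw) Ry(pitch) Rx(roll)).
In Python, from cell import env, optics gives the robot as it stands.
- The arm moves only by the tool drive_tool, never from a script. Its argument "steps" is a list of rows, each an object with "slide": the shift along the tool's x, y, z in m, a list of three; "dr": the turn, a rotation vector about the tool's x, y, z in rad, a list of three; "fingers": the finger opening in m, from 0 to 0.0951. A call has 1 to 5 rows; each row is the pose to reach, as a shift and turn from the pose commanded when the call began, along the tool's axes at that moment; what a row does not reach only later rows make up. A row lasts 1/12 s, in which the tool goes at most 41.7 mm and 7.16 degrees, less where a joint would pass 70% of its speed; a pose out of reach is approached as far as the arm can. A call with a gripper value outside its range is refused whole. The fingers move at their own pace and stop on an object; the grip force is fixed at half the most. Time passes only in rows, so rows that repeat a pose let the fingers close. It gives the time, the measured TCP pose, the force and the opening at its end, in the units of the state.
- env.state(): the state, without advancing time (a new reading comes with each control period).
- optics.read_camera(name): name is "scene" or "top" or "wrist"; returns the picture (400x640x3 uint8, red, green, blue); there is no depth.
- optics.camera_model(name): a dict with "mtx" (3x3 intrinsics, pixels), "R" (3x3) and "t" (3): a world point X has camera coordinates R X + t. Camera axes: x right, y down, z forward; pixel columns grow to the right and rows downward; lengths in mm; the calibration is good to about 2 mm. A picture is of the moment at which its call begins: read the wrist's pose just before it. camera_model takes no time and is no camera call; for the wrist camera it gives the pose at the moment of the call.
- env.job_done(): hands the job in, once; it reports no verdict.
The state is a dict: "t": time; "joints": joint angles; "qvel": joint speeds; "tau": joint torques, N m; "eef_pos": TCP position; "tcp_rot": TCP orientation; "ft_force": force on the tool from outside, world axes, zero at the start; "moment": the same for the moment, N m; "opening": opening from 0.0 (shut) to 1.0 (fully open).
Only numpy, scipy, OpenCV 4.12 (cv2) and the standard library are available. Lean on these libraries where they do the work, as an engineer would, in place of code of your own. Each camera call takes 0.05 s, during which the arm holds its last target.

## Working session

There is one attempt and no reset: what is moved stays moved. The work goes in short steps, Python scripts to look and compute and a tool call to move; the robot and the scene stay as the last step left them, time stands still between calls to the robot, and variables do not carry over. Pictures are saved under pics/ and viewed, and the job is handed in when it is done.

Besides the shell and the picture viewer there is one more tool, called after "Emit:" as a command line: name --argument value ..., lists and objects as JSON in quotes. drive_tool: Moves the arm, as the interface text tells. Its arguments: {"type":"object","properties":{"steps":{"type":"array","items":{"type":"object","properties":{"slide":{"type":"array","items":{"type":"number"}},"dr":{"type":"array","items":{"type":"number"}},"fingers":{"type":"number"}}}}},"required":["steps"]}

```bash
mkdir -p pics; ls; python3 - <<'E'
from cell import env, optics
import cv2
for n in ["scene","top","wrist"]:
    im=optics.read_camera(n); cv2.imwrite(f"pics/{n}0.png",im[:,:,::-1])
    m=optics.camera_model(n); print(n,m["mtx"].tolist() if hasattr(m["mtx"],'tolist') else m["mtx"],m["R"],m["t"])
print(env.state())
E
```

```text
pics
scene [[377.5603333829528, 0.0, 316.28964159064225], [0.0, 377.5603333829528, 202.00418112926226], [0.0, 0.0, 1.0]] [[-0.06652703  0.99766879 -0.01520325]
 [ 0.71754623  0.03724898 -0.69551414]
 [-0.69332644 -0.05717952 -0.71835155]] [  25.44481397 -283.42800211 1250.27047596]
top [[461.93826762948305, 0.0, 323.11222412428447], [0.0, 461.93826762948305, 199.3784260889538], [0.0, 0.0, 1.0]] [[-0.03003958 -0.99954113 -0.00389302]
 [-0.98482351  0.03026289 -0.17089999]
 [ 0.17093938 -0.00129982 -0.98528069]] [  22.34838726  497.6345644  1025.46713113]
wrist [[281.08249162184416, 0.0, 317.6727176204245], [0.0, 281.08249162184416, 201.9357882179819], [0.0, 0.0, 1.0]] [[ 3.49853496e-01 -9.36804400e-01 -2.17941939e-04]
 [-9.00638614e-01 -3.36411233e-01  2.75095563e-01]
 [-2.57784052e-01 -9.60468576e-02 -9.61416863e-01]] [-624.31280184  -30.47075423  392.33645408]
{'t': 0.15, 'joints': array([-1.31958896e+00,  4.91427733e-01,  1.55930607e+00, -2.46015311e-05,
        1.09170735e+00, -1.05615330e-01]), 'qvel': array([ 0.00101531, -0.00265593, -0.00152439, -0.00020279, -0.00088635,
       -0.00166935]), 'tau': array([ 6.03859917e-04, -6.12899780e+01, -2.58276165e+01,  6.92498870e-02,
        4.73278749e-02, -8.37842367e-05]), 'eef_pos': array([ 218.27408027, -585.4565537 ,  214.19303103]), 'tcp_rot': array([-1.57164240e+00,  6.77478460e-05, -2.78475864e+00]), 'ft_force': array([-0.03495483,  0.35621019,  1.36235953]), 'moment': array([0.01060839, 0.01575209, 0.03379118]), 'opening': 0.9997384568221848}
```

View pics/scene0.png

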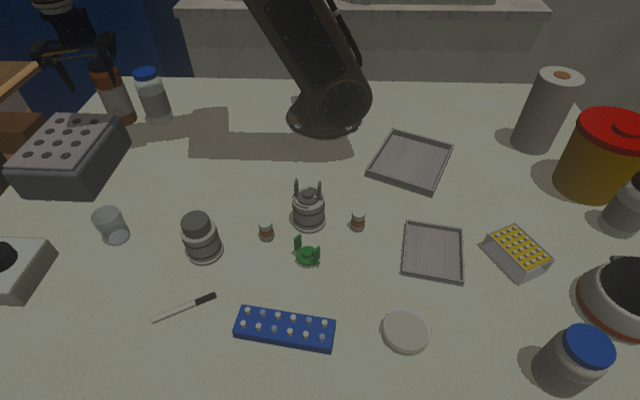

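View pics/top0.png

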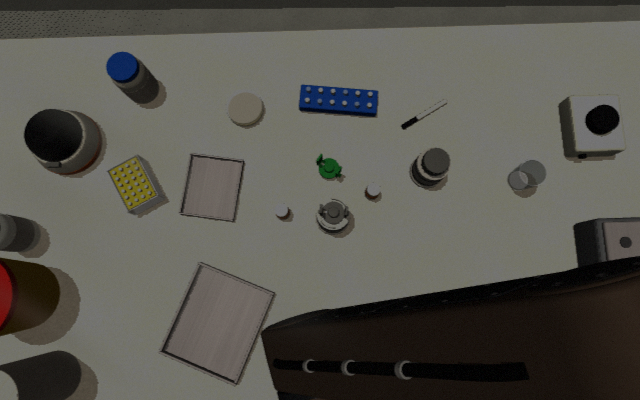

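View pics/wrist0.png

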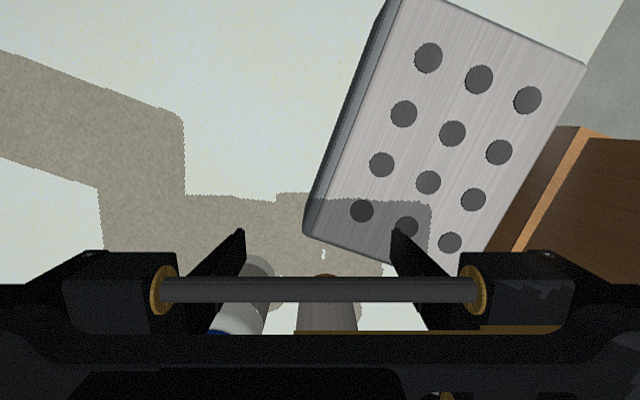

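The top view shows the squeeze-tab canister at about (333,214), the green decoy at (329,167), vials at (283,211) and (373,190), and the small tray at (212,187). The larger tray at (218,322) isn't needed. I'll zoom in next.

```bash
cat > h.py <<'E'
import numpy as np, cv2
from cell import env, optics
def ray(m,u,v):
    K=np.array(m["mtx"]);R=np.array(m["R"]);t=np.array(m["t"])
    return -R.T@t, R.T@np.linalg.inv(K)@np.array([u,v,1.])
def onz(m,u,v,z):
    c,d=ray(m,u,v); return c+d*(z-c[2])/d[2]
def proj(m,X):
    p=np.array(m["mtx"])@(np.array(m["R"])@np.array(X)+np.array(m["t"])); return p[:2]/p[2]
E
python3 - <<'E'
from h import *
t=cv2.imread("pics/top0.png");s=cv2.imread("pics/scene0.png")
cv2.imwrite("pics/ztop.png",cv2.resize(t[140:260,170:410],None,fx=3.3,fy=3.3,interpolation=cv2.INTER_CUBIC))
cv2.imwrite("pics/zscene.png",cv2.resize(s[170:290,240:400],None,fx=5,fy=5,interpolation=cv2.INTER_CUBIC))
m=optics.camera_model("top")
for n,u,v,z in [("can",333,214,87),("green",329,167,30),("vl",283,212,55),("vr",373,190,55),("tray",212,187,18),("spare",433,162,110)]:
    print(n,onz(m,u,v,z).round())
for u,v in [(191,154),(244,158),(233,221),(181,214)]: print(onz(m,u,v,18).round())
E
```

```text
can [457. -14.  87.]
green [578.  -9.  30.]
vl [470.  99.  55.]
vr [ 514. -108.   55.]
tray [540. 271.  18.]
spare [ 562. -236.  110.]
[623. 322.  18.]
[609. 194.  18.]
[457. 220.  18.]
[478. 343.  18.]
```

View pics/ztop.png

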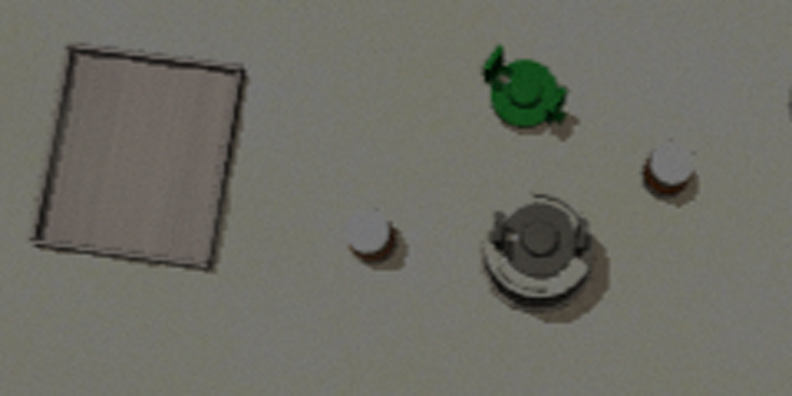

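View pics/zscene.png

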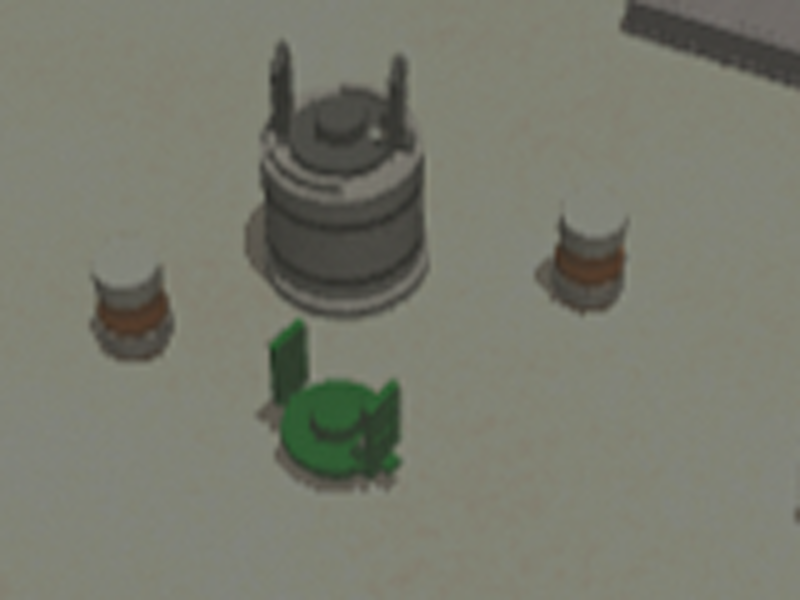

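Emit:
drive_tool --steps '[{"slide": [-0.028,-0.008,-0.03]},{"slide": [-0.056,-0.016,-0.06]},{"slide": [-0.084,-0.024,-0.09]},{"slide": [-0.112,-0.032,-0.12]},{"slide": [-0.14,-0.04,-0.15]}]'

```text
invalid input
```

Emit:
drive_tool --steps '[{"slide": [-0.028,0,-0.03]},{"slide": [-0.056,0,-0.06]},{"slide": [-0.084,0,-0.09]},{"slide": [-0.112,0,-0.12]},{"slide": [-0.14,0,-0.15]}]'

```text
invalid input
```

Emit:
drive_tool --steps '[{"slide": [-0.028,0,-0.03],"dr": [0,0.07,0]},{"slide": [-0.056,0,-0.06],"dr": [0,0.14,0]},{"slide": [-0.084,0,-0.09],"dr": [0,0.21,0]},{"slide": [-0.112,0,-0.12],"dr": [0,0.28,0]},{"slide": [-0.14,0,-0.15],"dr": [0,0.356,0]}]'

```text
invalid input
```

```bash
python3 - <<'E'
from h import *
s=env.state(); m=optics.camera_model("wrist")
im=optics.read_camera("wrist")[:,:,::-1]; cv2.imwrite("pics/w1.png",im)
cv2.imwrite("pics/t1.png",optics.read_camera("top")[:,:,::-1])
print(s["t"],s["joints"].round(3),s["eef_pos"].round(1),s["tcp_rot"].round(3),s["ft_force"].round(1))
E
```

```text
0.15 [-1.32   0.491  1.559 -0.     1.092 -0.106] [ 218.3 -585.5  214.2] [-1.572  0.    -2.785] [-0.   0.4  1.4]
```

View pics/w1.png

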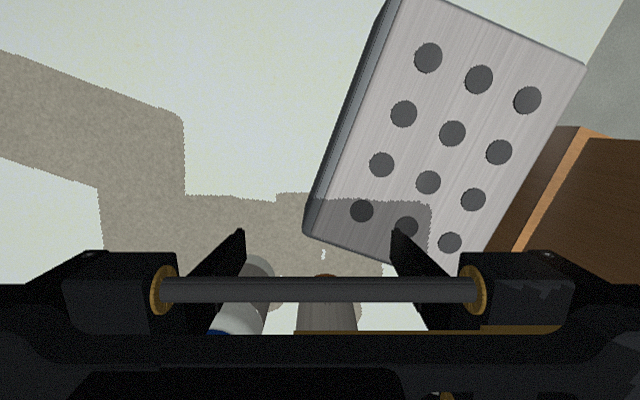

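The calls were refused, so the wrist view hasn't changed (grey box, no canister). I'll send all three fields in every row.

Emit:
drive_tool --steps '[{"slide": [-0.028,-0.008,-0.03],"dr": [0,0,0],"fingers": 0.095},{"slide": [-0.056,-0.016,-0.06],"dr": [0,0,0],"fingers": 0.095},{"slide": [-0.084,-0.024,-0.09],"dr": [0,0,0],"fingers": 0.095},{"slide": [-0.112,-0.032,-0.12],"dr": [0,0,0],"fingers": 0.095},{"slide": [-0.14,-0.04,-0.15],"dr": [0,0,0],"fingers": 0.095}]'

```text
t: 0.67
eef_pos: [297.1, -395.0, 254.7]
tcp_rot: [-1.571, 0.0, -2.785]
ft_force: [0.4, 0.2, 0.1]
opening: 0.995
```

Emit:
drive_tool --steps '[{"slide": [-0.028,0,-0.03],"dr": [0,0,0],"fingers": 0.095},{"slide": [-0.056,0,-0.06],"dr": [0,0,0],"fingers": 0.095},{"slide": [-0.084,0,-0.09],"dr": [0,0,0],"fingers": 0.095},{"slide": [-0.112,0,-0.12],"dr": [0,0,0],"fingers": 0.095},{"slide": [-0.14,0,-0.15],"dr": [0,0,0],"fingers": 0.095}]'

```text
t: 1.08
eef_pos: [375.9, -205.5, 254.7]
tcp_rot: [-1.57, 0.0, -2.785]
ft_force: [1.4, -0.5, 0.1]
opening: 0.999
```

Emit:
drive_tool --steps '[{"slide": [-0.028,0,-0.03],"dr": [0,0.07,0],"fingers": 0.095},{"slide": [-0.056,0,-0.06],"dr": [0,0.14,0],"fingers": 0.095},{"slide": [-0.084,0,-0.09],"dr": [0,0.21,0],"fingers": 0.095},{"slide": [-0.112,0,-0.12],"dr": [0,0.28,0],"fingers": 0.095},{"slide": [-0.14,0,-0.15],"dr": [0,0.356,0],"fingers": 0.095}]'

```text
t: 1.5
eef_pos: [454.7, -15.8, 254.7]
tcp_rot: [-1.571, 0.001, 3.139]
ft_force: [0.8, -1.0, 0.4]
opening: 0.996
```

```bash
python3 - <<'E'
from h import *
s=env.state(); m=optics.camera_model("wrist")
im=optics.read_camera("wrist")[:,:,::-1]; cv2.imwrite("pics/w2.png",im)
cv2.imwrite("pics/t2.png",optics.read_camera("top")[:,:,::-1])
print(s["t"],s["joints"].round(3),s["eef_pos"].round(1),s["tcp_rot"].round(3),s["ft_force"].round(1))
E
```

```text
1.5 [-0.18   0.201  1.9   -0.     1.04   1.393] [454.7 -15.8 254.7] [-1.571e+00  1.000e-03  3.139e+00] [ 0.8 -1.   0.4]
```

View pics/w2.png

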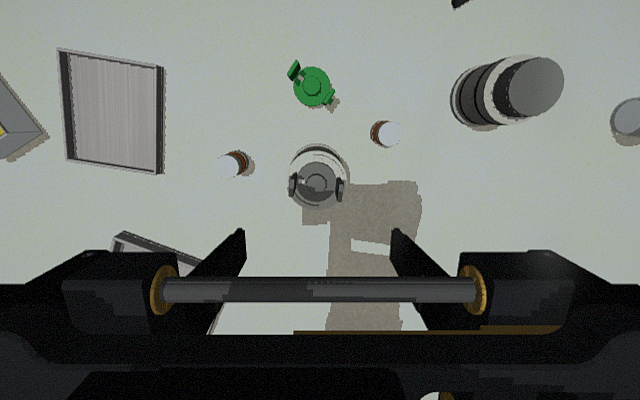

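The canister sits at about (318,180) in the wrist view, with tabs at about (293,185) and (341,190). I'll zoom in to measure.

```bash
python3 - <<'E'
import cv2
w=cv2.imread("pics/w2.png")[130:220,270:370]
w=cv2.convertScaleAbs(w,alpha=1.6)
cv2.imwrite("pics/zw2.png",cv2.resize(w,None,fx=6.6,fy=6.6,interpolation=cv2.INTER_NEAREST))
E
```

```text
(no output)
```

View pics/zw2.png

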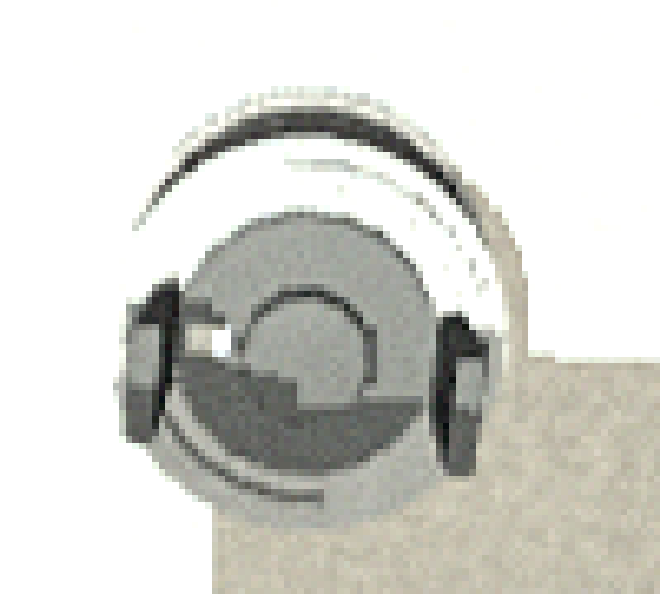

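```bash
python3 - <<'E'
from h import *
m=optics.camera_model("wrist")
f=lambda x,y,z: onz(m,270+x/6.6-.4,130+y/6.6-.4,z)
a=f(140,374,130);b=f(463,410,130);print(a.round(1),b.round(1),np.linalg.norm(a-b),((a+b)/2).round(1),np.degrees(np.arctan2(*(a-b)[[1,0]])))
print("pip",f(208,342,88).round(1))
# disc circle: left185..435? top edge y 213, bottom 472
print("disc",f(310,342,87).round(1), (f(310,472,87)-f(310,213,87)).round(1))
t=optics.camera_model("top");sc=optics.camera_model("scene")
for mm,u,v in [(t,170+540/3.3,140+237/3.3),(sc,240+341/5,170+112/5)]:
    print([onz(mm,u-.3,v-.3,z).round(1) for z in (90,95)])
# scene tab tops
a=onz(sc,240+397/5,170+57/5,130);b=onz(sc,240+282/5,170+43/5,130);print(a,b)
E
```

```text
[467.3  16.4 130. ] [461.4 -36.5 130. ] 53.19032017841225 [464.3 -10.1 130. ] 83.61693561494369
pip [463.9   7.7  88. ]
disc [463.7 -11.2  87. ] [-49.1  -0.1   0. ]
[array([462.1, -14.4,  90. ]), array([461.4, -14.3,  95. ])]
[array([451. , -13.5,  90. ]), array([456.1, -12.9,  95. ])]
[456.42828876  13.84568839 130.        ] [449.80116496 -38.26434354 130.        ]
```

Emit:
drive_tool --steps '[{"slide": [-0.003,0.02,-0.0015],"dr": [0,0.04,0],"fingers": 0.095},{"slide": [-0.006,0.045,-0.003],"dr": [0,0.08,0],"fingers": 0.095},{"slide": [-0.0095,0.075,-0.005],"dr": [0,0.113,0],"fingers": 0.095},{"slide": [-0.0095,0.1,-0.005],"dr": [0,0.113,0],"fingers": 0.095},{"slide": [-0.0095,0.1,-0.005],"dr": [0,0.113,0],"fingers": 0.095}]'

```text
t: 2.02
eef_pos: [462.0, -13.1, 151.0]
tcp_rot: [-1.571, -0.007, 3.03]
ft_force: [-0.1, -0.5, -0.1]
opening: 0.998
```

```bash
python3 - <<'E'
from h import *
s=env.state(); m=optics.camera_model("wrist")
im=optics.read_camera("wrist")[:,:,::-1]; cv2.imwrite("pics/w3.png",im)
print(s["t"],s["joints"].round(3),s["eef_pos"].round(1),s["tcp_rot"].round(3),s["ft_force"].round(1))
w=cv2.convertScaleAbs(im[110:290,220:420],alpha=1.6)
cv2.imwrite("pics/zw3.png",cv2.resize(w,None,fx=3.3,fy=3.3,interpolation=cv2.INTER_NEAREST))
E
```

```text
2.0167 [-0.171  0.354  2.015 -0.     0.779  1.511] [462.  -13.1 151. ] [-1.571 -0.007  3.03 ] [-0.1 -0.5 -0.1]
```

View pics/zw3.png

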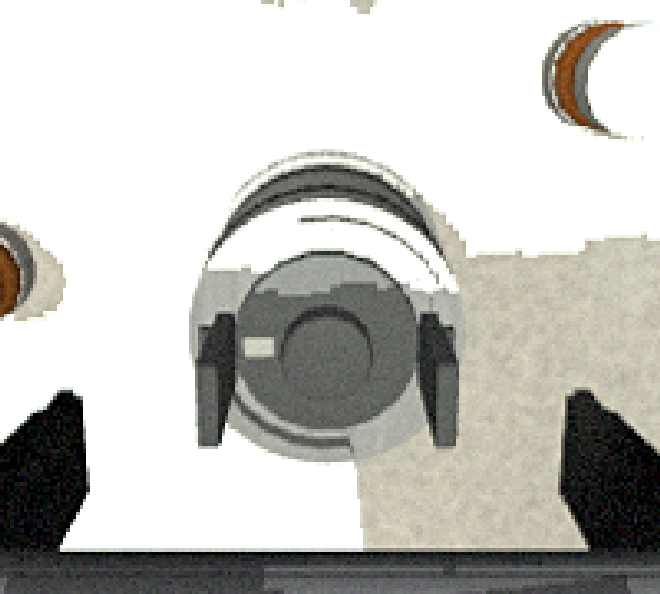

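```bash
python3 - <<'E'
from h import *
m=optics.camera_model("wrist");s=env.state()
print(s["eef_pos"].round(1),s["tcp_rot"].round(4))
f=lambda x,y,z: onz(m,220+x/3.3-.4,110+y/3.3-.4,z)
a=f(208,405,130);b=f(447.5,405,130);c=(a+b)/2;print(a.round(1),b.round(1),np.linalg.norm(a-b),c.round(1),np.degrees(np.arctan2(*(a-b)[[1,0]])))
print("disc",f(327,342,87).round(1),f(257,347,88).round(1))
d=(c-s["eef_pos"])
from scipy.spatial.transform import Rotation as Ro
print((Ro.from_euler('xyz',s["tcp_rot"]).as_matrix().T@d).round(2), Ro.from_euler('xyz',s["tcp_rot"]).as_matrix().round(4))
E
```

```text
[462.9 -13.2 153.2] [-1.5709 -0.0043  3.0298]
[465.3  13.7 130. ] [459.3 -39.8 130. ] 53.8776219199875 [462.3 -13.1 130. ] 83.61524433299086
disc [462.9 -13.1  87. ] [463.9   5.7  88. ]
[ 0.5  23.19 -0.1 ] [[-9.937e-01 -4.300e-03 -1.116e-01]
 [ 1.116e-01  6.000e-04 -9.938e-01]
 [ 4.300e-03 -1.000e+00 -1.000e-04]]
```

Emit:
drive_tool --steps '[{"slide": [0.0,0.02,0],"dr": [0,0,0],"fingers": 0.095},{"slide": [0,0.045,0],"dr": [0,0,0],"fingers": 0.095},{"slide": [0,0.062,0],"dr": [0,0,0],"fingers": 0.095},{"slide": [0,0.062,0],"dr": [0,0,0],"fingers": 0.095},{"slide": [0,0.062,0],"dr": [0,0,0],"fingers": 0.08}]'

```text
t: 2.48
eef_pos: [464.4, -13.3, 93.6]
tcp_rot: [-1.571, 0.0, 3.029]
ft_force: [-0.2, -0.8, -0.1]
opening: 0.965
```

```bash
python3 - <<'E'
from h import *
im=optics.read_camera("wrist")[:,:,::-1]; cv2.imwrite("pics/w4.png",im)
s=env.state()
print(s["t"],s["joints"].round(3),s["eef_pos"].round(1),s["tcp_rot"].round(3),s["ft_force"].round(1),s["opening"])
E
```

```text
2.5333 [-0.171  0.45   2.07  -0.     0.62   1.512] [464.7 -13.3  94. ] [-1.571e+00  2.000e-03  3.029e+00] [ 0.2 -1.   0. ] 0.9345564866250902
```

View pics/w4.png

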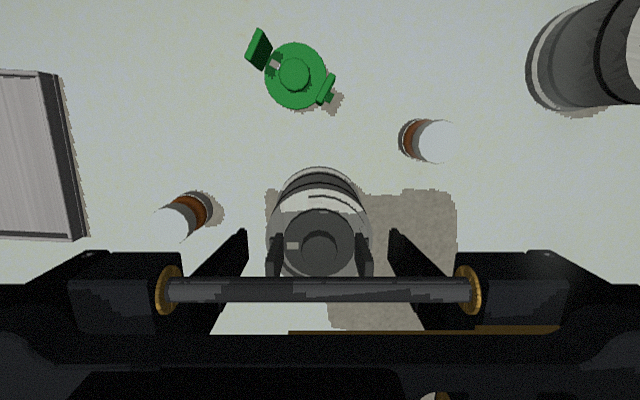

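The cap is centred between the fingers, which are above the crown. I'll correct 2 mm in tool x and start closing.

Emit:
drive_tool --steps '[{"slide": [0.002,0.001,0],"dr": [0,0,0],"fingers": 0.062},{"slide": [0.002,0.001,0],"dr": [0,0,0],"fingers": 0.062},{"slide": [0.002,0.001,0],"dr": [0,0,0],"fingers": 0.062},{"slide": [0.002,0.001,0],"dr": [0,0,0],"fingers": 0.062},{"slide": [0.002,0.001,0],"dr": [0,0,0],"fingers": 0.062}]'

```text
t: 2.95
eef_pos: [462.1, -12.7, 91.8]
tcp_rot: [-1.571, 0.001, 3.029]
ft_force: [0.8, -0.9, -0.2]
opening: 0.659
```

Emit:
drive_tool --steps '[{"slide": [0,0,0],"dr": [0,0,0],"fingers": 0.053},{"slide": [0,0,0],"dr": [0,0,0],"fingers": 0.053},{"slide": [0,0,0],"dr": [0,0,0],"fingers": 0.053}]'

```text
t: 3.2
eef_pos: [462.0, -12.7, 91.7]
tcp_rot: [-1.571, 0.0, 3.029]
ft_force: [-0.7, -0.7, 4.3]
opening: 0.566
```

```bash
python3 - <<'E'
from h import *
im=optics.read_camera("wrist")[:,:,::-1]; cv2.imwrite("pics/w5.png",cv2.resize(im[140:300,210:430],None,fx=3,fy=3))
s=env.state()
print(s["t"],s["joints"].round(3),s["eef_pos"].round(1),s["tcp_rot"].round(3),s["ft_force"].round(1),s["opening"])
E
```

```text
3.25 [-0.171  0.452  2.077 -0.     0.612  1.513] [462.  -12.7  91.7] [-1.571  0.     3.029] [ 0.  -0.4  5.1] 0.5594105704657968
```

View pics/w5.png

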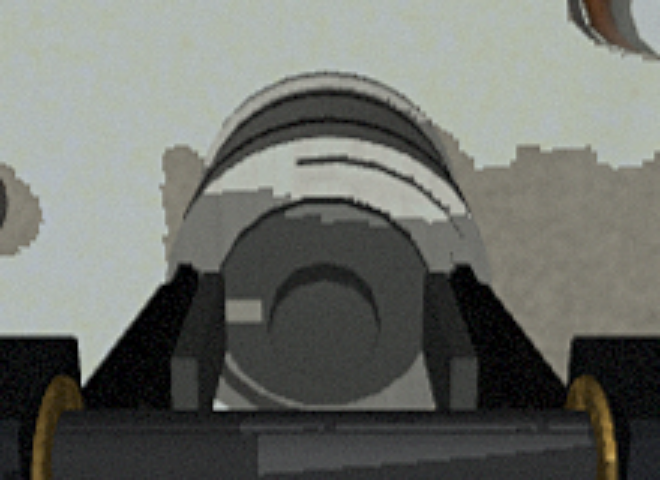

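Emit:
drive_tool --steps '[{"slide": [0,0,0],"dr": [0,0,0],"fingers": 0.04},{"slide": [0,0,0],"dr": [0,0,0],"fingers": 0.04},{"slide": [0,0,0],"dr": [0,0,0],"fingers": 0.04},{"slide": [0,0,0],"dr": [0,0,0],"fingers": 0.04},{"slide": [0,0,0],"dr": [0,0,0],"fingers": 0.04}]'

```text
t: 3.67
eef_pos: [462.0, -12.7, 91.8]
tcp_rot: [-1.571, 0.0, 3.029]
ft_force: [-1.5, 0.6, 7.6]
opening: 0.478
```

```bash
python3 - <<'E'
from h import *
im=optics.read_camera("wrist")[:,:,::-1]; cv2.imwrite("pics/w6.png",cv2.resize(im[140:300,210:430],None,fx=3,fy=3))
s=env.state()
print(s["t"],s["joints"].round(3),s["eef_pos"].round(1),s["tcp_rot"].round(3),s["ft_force"].round(1),s["moment"].round(2),s["opening"])
E
```

```text
3.7167 [-0.171  0.452  2.077 -0.     0.613  1.513] [462.  -12.8  91.8] [-1.571  0.     3.029] [-1.7 -0.8  8.7] [-0.04  0.4  -0.05] 0.47532938915430867
```

View pics/w6.png

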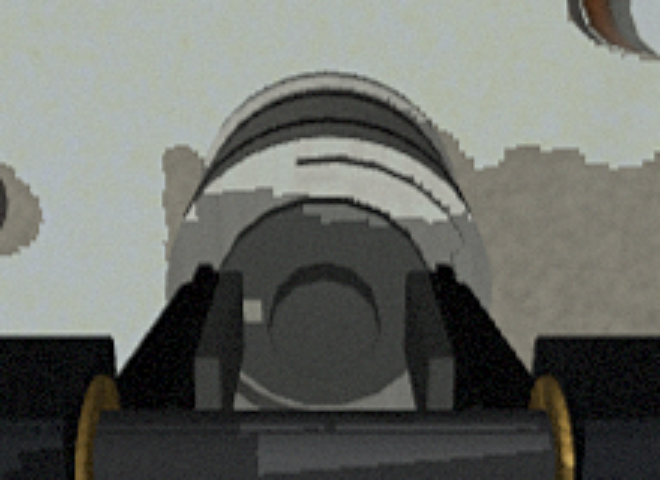

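Both tabs are squeezed home (opening about 45 mm) and side forces are small. Now turning.

Emit:
drive_tool --steps '[{"slide": [0,-0.001,0],"dr": [0,-0.03,0],"fingers": 0.04},{"slide": [0,-0.001,0],"dr": [0,-0.09,0],"fingers": 0.04},{"slide": [0,-0.001,0],"dr": [0,-0.15,0],"fingers": 0.04},{"slide": [0,-0.001,0],"dr": [0,-0.21,0],"fingers": 0.04},{"slide": [0,-0.001,0],"dr": [0,-0.27,0],"fingers": 0.04}]'

```text
t: 4.13
eef_pos: [461.8, -12.7, 92.2]
tcp_rot: [-1.571, -0.0, -2.981]
ft_force: [-0.6, 0.1, -1.2]
opening: 0.475
```

```bash
python3 - <<'E'
from h import *
im=optics.read_camera("wrist")[:,:,::-1]; cv2.imwrite("pics/w7.png",cv2.resize(im[140:300,210:430],None,fx=3,fy=3))
s=env.state()
print(s["t"],s["joints"].round(3),s["eef_pos"].round(1),s["tcp_rot"].round(3),s["ft_force"].round(1),s["moment"].round(2),s["opening"])
E
```

```text
4.1833 [-0.171  0.451  2.076 -0.     0.615  1.235] [461.8 -12.7  92.2] [-1.571 -0.    -2.977] [ 0.4  1.4 -2.4] [-0.01  0.03  0.07] 0.477040497217213
```

View pics/w7.png

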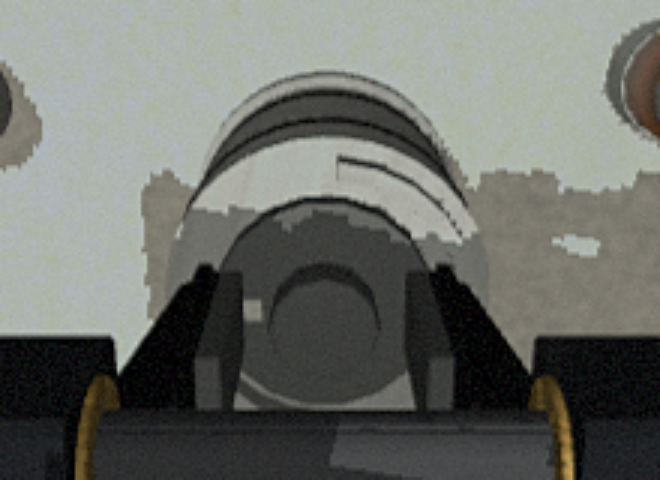

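The cap is turning with the jaws: the pip stays fixed in view and the crown slot moves. Forces are low, so I'll continue.

Emit:
drive_tool --steps '[{"slide": [0,0,0],"dr": [0,-0.09,0],"fingers": 0.04},{"slide": [0,0,0],"dr": [0,-0.18,0],"fingers": 0.04},{"slide": [0,0,0],"dr": [0,-0.27,0],"fingers": 0.04},{"slide": [0,0,0],"dr": [0,-0.36,0],"fingers": 0.04},{"slide": [0,0,0],"dr": [0,-0.45,0],"fingers": 0.04}]'

```text
t: 4.6
eef_pos: [461.8, -12.7, 92.3]
tcp_rot: [-1.571, -0.0, -2.531]
ft_force: [-0.1, 0.2, 0.1]
opening: 0.479
```

Emit:
drive_tool --steps '[{"slide": [0,0,0],"dr": [0,-0.09,0],"fingers": 0.04},{"slide": [0,0,0],"dr": [0,-0.18,0],"fingers": 0.04},{"slide": [0,0,0],"dr": [0,-0.27,0],"fingers": 0.04},{"slide": [0,0,0],"dr": [0,-0.36,0],"fingers": 0.04},{"slide": [0,0,0],"dr": [0,-0.45,0],"fingers": 0.04}]'

```text
t: 5.02
eef_pos: [461.8, -12.7, 92.3]
tcp_rot: [-1.571, -0.0, -2.081]
ft_force: [-0.4, 0.6, -1.4]
opening: 0.475
```

Emit:
drive_tool --steps '[{"slide": [0,0,0],"dr": [0,-0.09,0],"fingers": 0.04},{"slide": [0,0,0],"dr": [0,-0.18,0],"fingers": 0.04},{"slide": [0,0,0],"dr": [0,-0.27,0],"fingers": 0.04},{"slide": [0,0,0],"dr": [0,-0.36,0],"fingers": 0.04},{"slide": [0,0,0],"dr": [0,-0.45,0],"fingers": 0.04}]'

```text
t: 5.43
eef_pos: [461.8, -12.7, 92.3]
tcp_rot: [-1.571, -0.0, -1.631]
ft_force: [-0.8, 0.8, -1.1]
opening: 0.477
```

Emit:
drive_tool --steps '[{"slide": [0,0,0],"dr": [0,-0.09,0],"fingers": 0.04},{"slide": [0,0,0],"dr": [0,-0.18,0],"fingers": 0.04},{"slide": [0,0,0],"dr": [0,-0.27,0],"fingers": 0.04},{"slide": [0,0,0],"dr": [0,-0.36,0],"fingers": 0.04},{"slide": [0,0,0],"dr": [0,-0.43,0],"fingers": 0.04}]'

```text
t: 5.85
eef_pos: [461.8, -12.7, 92.3]
tcp_rot: [-1.571, 0.0, -1.201]
ft_force: [-0.1, -0.2, -1.3]
opening: 0.477
```

Emit:
drive_tool --steps '[{"slide": [0,0,0],"dr": [0,0,0],"fingers": 0.04},{"slide": [0,0,0],"dr": [0,0,0],"fingers": 0.04},{"slide": [0,0,0],"dr": [0,0,0],"fingers": 0.04}]'

```text
t: 6.1
eef_pos: [461.9, -12.7, 92.4]
tcp_rot: [-1.571, 0.0, -1.207]
ft_force: [-0.1, -0.5, -0.0]
opening: 0.474
```

```bash
python3 - <<'E'
from h import *
im=optics.read_camera("wrist")[:,:,::-1]; cv2.imwrite("pics/w8.png",im)
s=env.state()
print(s["t"],s["joints"].round(3),s["eef_pos"].round(1),s["tcp_rot"].round(3),s["ft_force"].round(1),s["moment"].round(2),s["opening"])
E
```

```text
6.15 [-0.171  0.451  2.076 -0.     0.615 -0.535] [461.9 -12.7  92.4] [-1.571 -0.    -1.206] [ 0.6  0.7 -1.3] [ 0.06 -0.14  0.01] 0.473416045723776
```

View pics/w8.png

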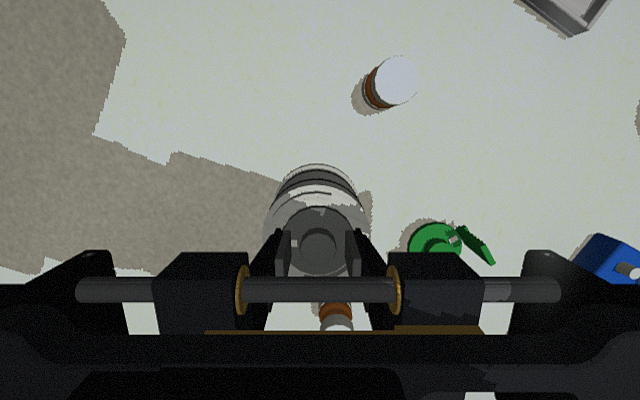

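The view turned by about 117° with the pip still beside tab A, on the left. I'll lift straight up.

Emit:
drive_tool --steps '[{"slide": [0,-0.003,0],"dr": [0,0,0],"fingers": 0.04},{"slide": [0,-0.008,0],"dr": [0,0,0],"fingers": 0.04},{"slide": [0,-0.016,0],"dr": [0,0,0],"fingers": 0.04},{"slide": [0,-0.026,0],"dr": [0,0,0],"fingers": 0.04},{"slide": [0,-0.036,0],"dr": [0,0,0],"fingers": 0.04}]'

```text
t: 6.57
eef_pos: [461.9, -12.7, 129.5]
tcp_rot: [-1.571, -0.0, -1.204]
ft_force: [0.7, -0.9, -0.8]
opening: 0.474
```

Emit:
drive_tool --steps '[{"slide": [0,-0.012,0],"dr": [0,0,0],"fingers": 0.04},{"slide": [0,-0.025,0],"dr": [0,0,0],"fingers": 0.04},{"slide": [0,-0.035,0],"dr": [0,0,0],"fingers": 0.04},{"slide": [0,-0.044,0],"dr": [0,0,0],"fingers": 0.04},{"slide": [0,-0.044,0],"dr": [0,0,0],"fingers": 0.04}]'

```text
t: 6.98
eef_pos: [462.6, -12.8, 174.5]
tcp_rot: [-1.568, -0.002, -1.204]
ft_force: [-0.1, 0.3, -1.0]
opening: 0.478
```

```bash
python3 - <<'E'
from h import *
s=env.state()
im=optics.read_camera("wrist")[:,:,::-1]; cv2.imwrite("pics/w9.png",im)
im=optics.read_camera("scene")[:,:,::-1]; cv2.imwrite("pics/s9.png",im)
im=optics.read_camera("top")[:,:,::-1]; cv2.imwrite("pics/t9.png",im)
print(s["t"],s["joints"].round(3),s["eef_pos"].round(1),s["tcp_rot"].round(3),s["ft_force"].round(1),s["moment"].round(2),s["opening"])
E
```

```text
6.9833 [-0.171  0.315  1.993 -0.     0.83  -0.537] [462.6 -12.8 174.5] [-1.568 -0.002 -1.204] [-0.1  0.3 -1. ] [-0.02 -0.13  0.02] 0.4775388933347774
```

View pics/w9.png

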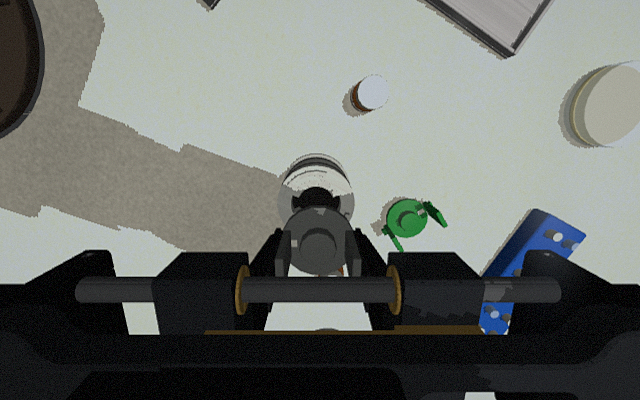

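View pics/s9.png

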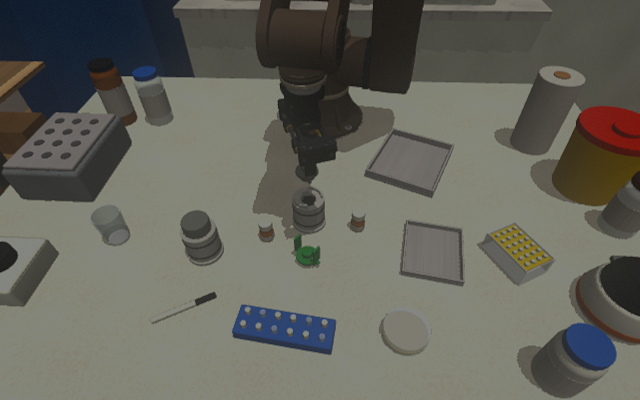

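View pics/t9.png

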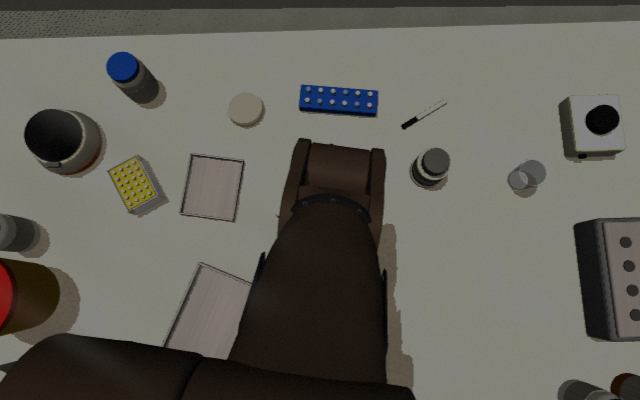

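The wrist view shows the cap held at about (318,240), and the canister mouth is open. Next I'll measure the small tray from the top and scene views.

```bash
python3 - <<'E'
import cv2
t=cv2.imread("pics/t9.png")[140:235,170:255];s=cv2.imread("pics/s9.png")[212:292,392:474]
cv2.imwrite("pics/ztt.png",cv2.resize(cv2.convertScaleAbs(t,alpha=1.6),None,fx=6,fy=6,interpolation=cv2.INTER_NEAREST))
cv2.imwrite("pics/zst.png",cv2.resize(cv2.convertScaleAbs(s,alpha=1.4),None,fx=7,fy=7,interpolation=cv2.INTER_NEAREST))
E
```

```text
(no output)
```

View pics/ztt.png

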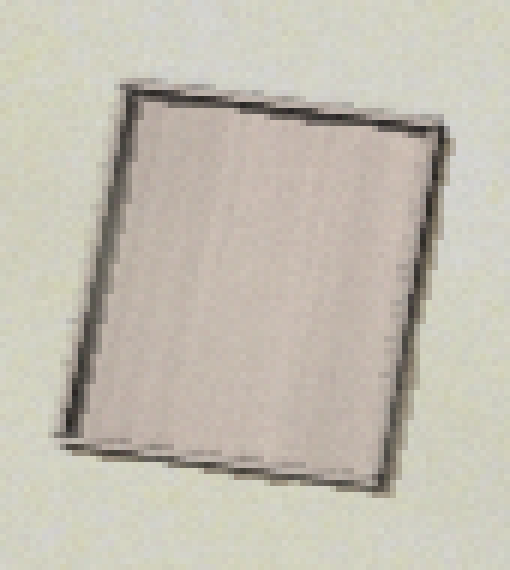

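View pics/zst.png

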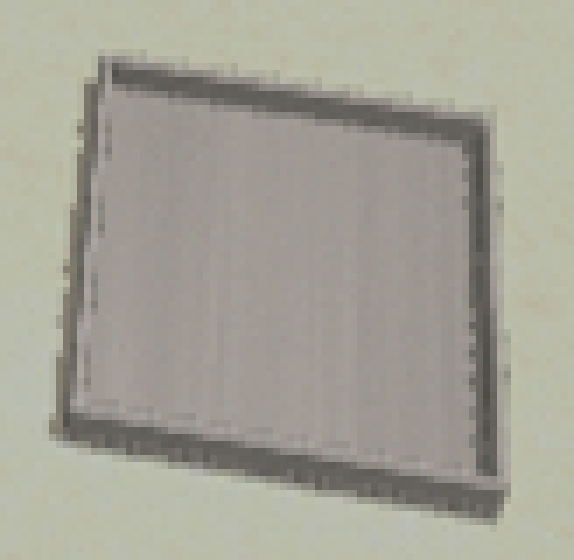

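```bash
python3 - <<'E'
from h import *
t=optics.camera_model("top");s=optics.camera_model("scene")
for nm,P in [("top",[onz(t,170+x/6-.4,140+y/6-.4,18) for x,y in [(123,82),(447,126),(388,490),(60,440)]]),
 ("scene",[onz(s,392+x/7-.4,212+y/7-.4,18) for x,y in [(100,58),(492,112),(505,488),(62,418)]])]:
    P=np.array(P)[:,:2];c=P.mean(0);print(nm,P.round(),"c",c.round(1),[round(float(np.linalg.norm(P[i]-P[i-1])),1) for i in range(4)])
s=env.state();d=np.array([541,270])-s["eef_pos"][:2];y=s["tcp_rot"][2]
print(d, d@[np.cos(y),np.sin(y)], d@[-np.sin(y),np.cos(y)])
E
```

```text
top [[625. 324.]
 [603. 194.]
 [457. 217.]
 [480. 346.]] c [541.2 270.6] [146.4, 132.1, 148.0, 131.2]
scene [[461. 221.]
 [478. 349.]
 [625. 324.]
 [608. 195.]] c [543.1 272.2] [149.6, 129.4, 149.6, 129.9]
[ 79.24352562 282.68500007] -235.45059191121604 175.36637188145482
```

The two views agree: tray centre at about (542,271), sides about 149 × 131 mm. Moving over it with the plug about 148 mm up.

Emit:
drive_tool --steps '[{"slide": [-0.012,0,0.009],"dr": [0,0,0],"fingers": 0.04},{"slide": [-0.034,0,0.026],"dr": [0,0,0],"fingers": 0.04},{"slide": [-0.06,0,0.045],"dr": [0,0,0],"fingers": 0.04},{"slide": [-0.09,0,0.067],"dr": [0,0,0],"fingers": 0.04},{"slide": [-0.118,0,0.088],"dr": [0,0,0],"fingers": 0.04}]'

```text
t: 7.55
eef_pos: [501.7, 130.5, 171.8]
tcp_rot: [-1.572, 0.0, -1.205]
ft_force: [0.4, -0.4, -1.0]
opening: 0.473
```

Emit:
drive_tool --steps '[{"slide": [-0.03,0,0.022],"dr": [0,0,0],"fingers": 0.04},{"slide": [-0.06,0,0.045],"dr": [0,0,0],"fingers": 0.04},{"slide": [-0.09,0,0.067],"dr": [0,0,0],"fingers": 0.04},{"slide": [-0.11,0,0.081],"dr": [0,0,0],"fingers": 0.04},{"slide": [-0.118,0,0.088],"dr": [0,0,0],"fingers": 0.04}]'

```text
t: 7.97
eef_pos: [541.5, 273.7, 171.2]
tcp_rot: [-1.572, 0.0, -1.202]
ft_force: [-0.4, 0.5, -0.6]
opening: 0.474
```

Emit:
drive_tool --steps '[{"slide": [0,0.015,0],"dr": [0,0,0],"fingers": 0.04},{"slide": [0,0.04,0],"dr": [0,0,0],"fingers": 0.04},{"slide": [0,0.065,0],"dr": [0,0,0],"fingers": 0.04},{"slide": [0,0.08,0],"dr": [0,0,0],"fingers": 0.04},{"slide": [0,0.085,0],"dr": [0,0,0],"fingers": 0.04}]'

```text
t: 8.38
eef_pos: [540.2, 269.5, 84.4]
tcp_rot: [-1.576, -0.0, -1.204]
ft_force: [-0.7, -0.4, -0.9]
opening: 0.472
```

```bash
python3 - <<'E'
from h import *
s=env.state()
im=optics.read_camera("wrist")[:,:,::-1]; cv2.imwrite("pics/w10.png",im)
im=optics.read_camera("scene")[:,:,::-1]; cv2.imwrite("pics/s10.png",cv2.resize(im[130:310,280:520],None,fx=3,fy=3))
s=env.state()
print(s["t"],s["joints"].round(3),s["eef_pos"].round(1),s["tcp_rot"].round(3),s["ft_force"].round(1),s["moment"].round(2),s["opening"])
E
```

```text
8.4833 [ 0.354  0.614  1.731 -0.     0.799 -0.013] [541.1 270.   86.4] [-1.573 -0.    -1.204] [ 0.6  0.2 -1. ] [-0.01 -0.18  0.01] 0.4746356833020783
```

View pics/w10.png

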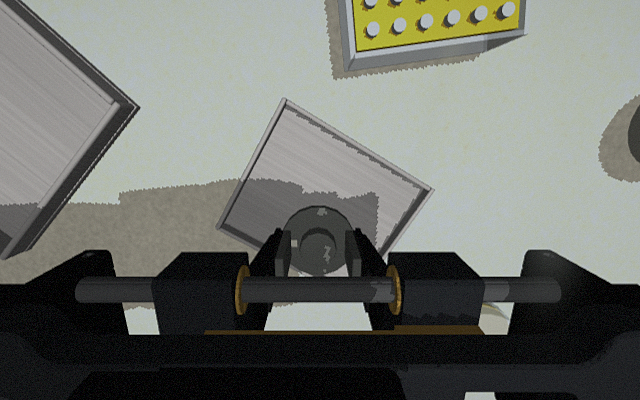

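View pics/s10.png

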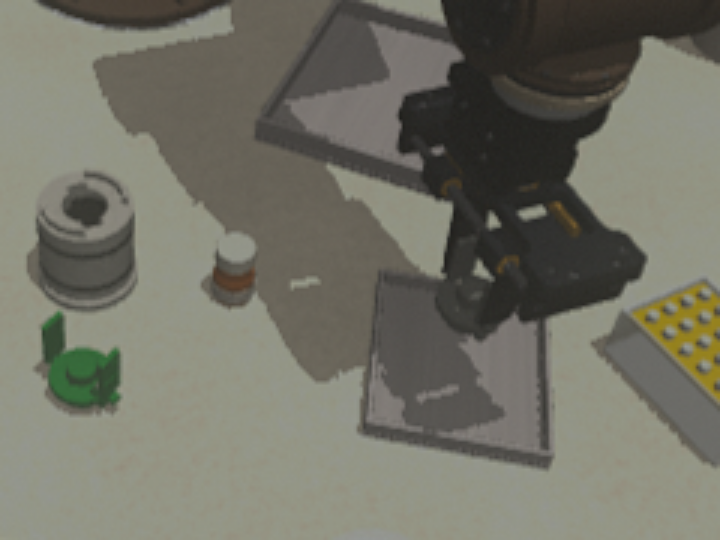

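The cap hangs level over the tray floor. Lowering to just above contact, then creeping down.

Emit:
drive_tool --steps '[{"slide": [0,0.012,0],"dr": [0,0,0],"fingers": 0.04},{"slide": [0,0.028,0],"dr": [0,0,0],"fingers": 0.04},{"slide": [0,0.042,0],"dr": [0,0,0],"fingers": 0.04},{"slide": [0,0.05,0],"dr": [0,0,0],"fingers": 0.04},{"slide": [0,0.052,0],"dr": [0,0,0],"fingers": 0.04}]'

```text
t: 8.9
eef_pos: [541.3, 270.5, 34.5]
tcp_rot: [-1.572, -0.0, -1.204]
ft_force: [-0.2, 0.5, -0.7]
opening: 0.476
```

Emit:
drive_tool --steps '[{"slide": [0,0,0],"dr": [0,0,0],"fingers": 0.04},{"slide": [0,0,0],"dr": [0,0,0],"fingers": 0.04},{"slide": [0,0.001,0],"dr": [0,0,0],"fingers": 0.04},{"slide": [0,0.002,0],"dr": [0,0,0],"fingers": 0.04},{"slide": [0,0.002,0],"dr": [0,0,0],"fingers": 0.04}]'

```text
t: 9.32
eef_pos: [541.7, 270.8, 33.8]
tcp_rot: [-1.57, -0.0, -1.204]
ft_force: [-0.3, 0.2, -0.1]
opening: 0.475
```

Emit:
drive_tool --steps '[{"slide": [0,0.0005,0],"dr": [0,0,0],"fingers": 0.04},{"slide": [0,0.001,0],"dr": [0,0,0],"fingers": 0.04},{"slide": [0,0.001,0],"dr": [0,0,0],"fingers": 0.04}]'

```text
t: 9.57
eef_pos: [541.5, 270.7, 32.5]
tcp_rot: [-1.571, -0.0, -1.204]
ft_force: [0.0, 0.1, -1.2]
opening: 0.477
```

Emit:
drive_tool --steps '[{"slide": [0,0.0005,0],"dr": [0,0,0],"fingers": 0.04},{"slide": [0,0.001,0],"dr": [0,0,0],"fingers": 0.04},{"slide": [0,0.001,0],"dr": [0,0,0],"fingers": 0.04}]'

```text
t: 9.82
eef_pos: [541.5, 270.7, 31.3]
tcp_rot: [-1.571, -0.0, -1.204]
ft_force: [0.1, 1.2, -1.5]
opening: 0.477
```

Emit:
drive_tool --steps '[{"slide": [0,0.0005,0],"dr": [0,0,0],"fingers": 0.04},{"slide": [0,0.001,0],"dr": [0,0,0],"fingers": 0.04},{"slide": [0,0.001,0],"dr": [0,0,0],"fingers": 0.04}]'

```text
t: 10.07
eef_pos: [541.5, 270.7, 30.3]
tcp_rot: [-1.571, -0.0, -1.204]
ft_force: [0.2, -1.2, -0.5]
opening: 0.472
```

Emit:
drive_tool --steps '[{"slide": [0,0.0005,0],"dr": [0,0,0],"fingers": 0.04},{"slide": [0,0.001,0],"dr": [0,0,0],"fingers": 0.04},{"slide": [0,0.001,0],"dr": [0,0,0],"fingers": 0.04}]'

```text
t: 10.32
eef_pos: [541.6, 270.7, 29.9]
tcp_rot: [-1.571, -0.0, -1.204]
ft_force: [-1.8, -0.2, 3.0]
opening: 0.476
```

```bash
python3 - <<'E'
from h import *
for i in range(3):
    im=optics.read_camera("scene")[:,:,::-1]; s=env.state(); print(s["eef_pos"].round(2),s["ft_force"].round(1))
cv2.imwrite("pics/s11.png",cv2.resize(im[200:300,380:480],None,fx=6,fy=6))
E
```

```text
[541.56 270.73  29.9 ] [-2.  -0.7  4.7]
[541.56 270.74  29.88] [-2.2  0.2  4.7]
[541.57 270.74  29.89] [-2.  -0.1  4.8]
```

View pics/s11.png

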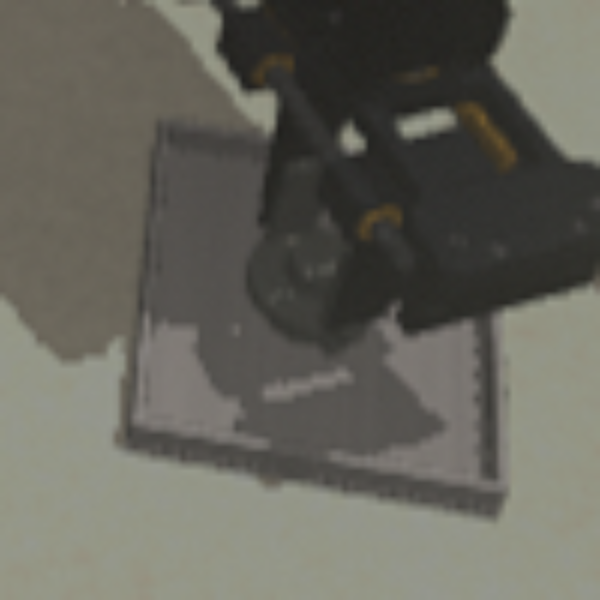

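The floor took the load at TCP z 29.9 (predicted 30.4, upward force 5 N), and the picture shows the cap inside the tray. Releasing.

Emit:
drive_tool --steps '[{"slide": [0,0,0],"dr": [0,0,0],"fingers": 0.05},{"slide": [0,0,0],"dr": [0,0,0],"fingers": 0.056},{"slide": [0,0,0],"dr": [0,0,0],"fingers": 0.062},{"slide": [0,0,0],"dr": [0,0,0],"fingers": 0.07},{"slide": [0,0,0],"dr": [0,0,0],"fingers": 0.078}]'

```text
t: 10.88
eef_pos: [541.5, 270.7, 29.2]
tcp_rot: [-1.571, -0.0, -1.204]
ft_force: [0.2, -0.4, 0.4]
opening: 0.739
```

Emit:
drive_tool --steps '[{"slide": [0,0,0],"dr": [0,0,0],"fingers": 0.085},{"slide": [0,0,0],"dr": [0,0,0],"fingers": 0.085},{"slide": [0,0,0],"dr": [0,0,0],"fingers": 0.085},{"slide": [0,0,0],"dr": [0,0,0],"fingers": 0.085}]'

```text
t: 11.22
eef_pos: [541.5, 270.7, 29.3]
tcp_rot: [-1.571, -0.0, -1.204]
ft_force: [-0.2, -0.7, -0.0]
opening: 0.892
```

```bash
python3 - <<'E'
from h import *
im=optics.read_camera("wrist")[:,:,::-1]; cv2.imwrite("pics/w12.png",im); s=env.state(); print(s["eef_pos"].round(2),s["ft_force"].round(1),s["opening"])
E
```

```text
[541.54 270.7   29.4 ] [-0.4  0.1  0. ] 0.8929328836598497
```

View pics/w12.png

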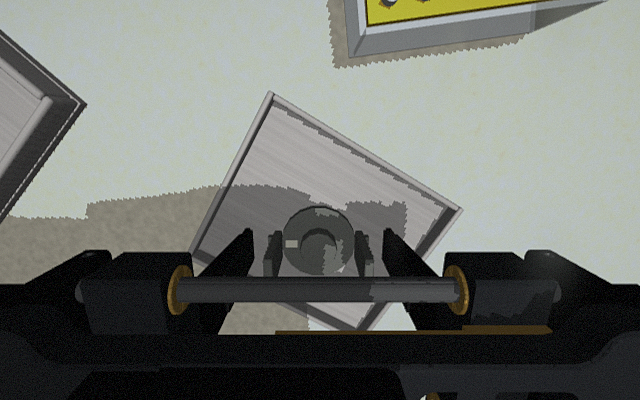

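The fingers are clear of the tabs, at about (272,240) and (365,240), and the cap stands in the tray. Retracting straight up.

Emit:
drive_tool --steps '[{"slide": [0,-0.008,0],"dr": [0,0,0],"fingers": 0.085},{"slide": [0,-0.025,0],"dr": [0,0,0],"fingers": 0.085},{"slide": [0,-0.05,0],"dr": [0,0,0],"fingers": 0.085},{"slide": [0,-0.08,0],"dr": [0,0,0],"fingers": 0.085},{"slide": [0,-0.115,0],"dr": [0,0,0],"fingers": 0.085}]'

```text
t: 11.68
eef_pos: [540.9, 270.5, 145.3]
tcp_rot: [-1.573, -0.0, -1.204]
ft_force: [0.4, 0.2, -0.3]
opening: 0.893
```

Emit:
drive_tool --steps '[{"slide": [0,-0.03,0],"dr": [0,0,0],"fingers": 0.085},{"slide": [0,-0.06,0],"dr": [0,0,0],"fingers": 0.085},{"slide": [0,-0.07,0],"dr": [0,0,0],"fingers": 0.085},{"slide": [0,-0.07,0],"dr": [0,0,0],"fingers": 0.085},{"slide": [0,-0.07,0],"dr": [0,0,0],"fingers": 0.085}]'

```text
t: 12.1
eef_pos: [541.2, 270.6, 214.3]
tcp_rot: [-1.571, -0.0, -1.204]
ft_force: [-0.5, -0.5, -1.3]
opening: 0.895
```

```bash
python3 - <<'E'
from h import *
m=optics.camera_model("wrist");im=optics.read_camera("wrist")[:,:,::-1]; cv2.imwrite("pics/w13.png",im)
cv2.imwrite("pics/s13.png",optics.read_camera("scene")[:,:,::-1]); s=env.state(); print(s["t"],s["eef_pos"].round(2),s["ft_force"].round(1),s["opening"])
import pickle;pickle.dump(m,open("m13.pkl","wb"))
E
```

```text
12.2 [540.92 270.45 212.81] [-0.5 -0.1 -0.8] 0.896947989471863
```

View pics/w13.png

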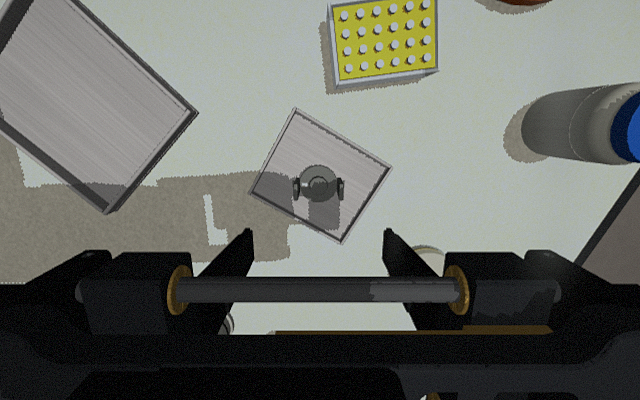

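View pics/s13.png

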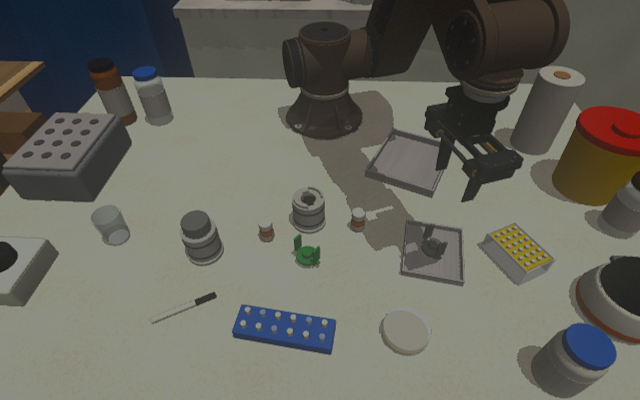

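The cap stands upright near the tray's centre: wrist (319,183), scene (433,246). Vials, rack, dishes and marker are at their starting pixels. I'll do one numeric check and hand in.

```bash
python3 - <<'E'
from h import *
import pickle;m=pickle.load(open("m13.pkl","rb"))
print("cap",onz(m,319,183,25).round(1)); P=np.array([onz(m,u,v,18+4*0) for u,v in [(294,107),(391,167),(342,244),(250,193)]]);print("tray",P.mean(0).round(1))
a=cv2.imread("pics/scene0.png");b=cv2.imread("pics/s13.png")
for n,(x0,y0,x1,y1) in dict(rack=(228,300,342,355),dishes=(375,305,440,358),marker=(145,288,222,325),vials=(254,215,278,244),vialR=(349,208,370,232)).items():
    print(n,float(cv2.absdiff(a[y0:y1,x0:x1],b[y0:y1,x0:x1]).mean()))
print(env.job_done())
E
```

```text
cap [543.9 272.3  25. ]
tray [543.9 274.8  18. ]
rack 9.541148325358852
dishes 11.533720367682632
marker 11.755820755820755
vials 10.774904214559387
vialR 11.888227513227513
the job is handed in; nothing more can be done
None
```

The cap is off the canister and standing upright in the smaller steel tray, released. I handed the job in at about 12.2 s.

- **Opening:** I gripped the two tabs and squeezed them home (finger opening about 45 mm). I turned the cap about 117° anticlockwise, and it followed the jaws with side forces under 2 N. I then lifted it straight up 80 mm.
- **Setting down:** I lowered it until the tray floor took about 5 N. That happened at tool height 29.9 mm, against a predicted 30.4 mm. I then opened the fingers and backed off upwards.

**Last checks:**
- The wrist picture puts the cap's axis about 2–3 mm from the tray's centre, with the tabs on top.
- The gripper is clear of everything, with force readings around 1 N or less.
- By eye, the vials, rack, dishes and marker are at the same pixels as at the start.
- The before/after image difference does not confirm this by itself. It was a uniform 10–12 grey levels over all five regions, which fits camera noise or a lighting change, but I did not compare it with an empty patch of bench.

The tray centre from the different camera views disagreed by up to about 4 mm, well inside the allowed margin. The hand-in gave no verdict.

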